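Hold a knife handle home against the sprung pin of a boring jig

TASK

Take the wooden knife handle from the board and lay it flat and straight on the jig's narrow raised rail, horn end towards the brass spring pin but still short of it; then slide it along the rail, driving the pin back, until the horn end meets the steel stop block. Finish while holding it there, pressed firmly against the stop without ramming it, because the spring throws it back if you let go; leave the hammer, blade, oil bottle and tin where they are.

Things in the scene. Friction and masses are not known exactly. Their poses are not given: they have to be found in the camera images.
- handle: loose knife handle blank, a bar 130 long x 24 wide x 28 mm high, about 80 g, brown wood with the last 30 mm at its +x end in black horn. Origin: centre of its underside, z up; its x axis runs along its length to the black horn end. Starts lying on the board
- horn_end (a point): centre of the handle's black end face: 65 mm along the handle's +x from its origin, 14 mm above its underside
- board: fixed pale wooden board 170 x 210 mm, 12 mm thick, on which the handle starts; origin at the centre of its underside
- jig: fixed boring jig: green base plate 260 x 90 x 15 mm carrying a plain steel rail 20 mm wide (narrower than the handle, no side guides) that runs along the jig's x axis from x = -120 to x = +80 mm, its flat top 50 mm above the bench. Origin: on the bench under the rail's centre line; jig +x is the direction in which the handle is pushed, towards pin and stop
- stop: fixed dark steel stop block at the +x end of the rail, 50 x 50 mm, its top 90 mm above the bench; its flat face towards the rail lies at x = +80 mm of the jig and is the hard stop. Origin: foot of that face on the rail's centre line, 15 mm above the bench. When the handle is home its origin is at jig x = +15 mm
- stop_face (a point): centre of the stop's flat face, at rail-top height (50 mm above the bench)
- plunger_nose (a point): front end of the brass spring pin, 12 mm in diameter, which stands 12 mm out of the stop's face on the rail's centre line, 14 mm above the rail's top; moves with the pin
- plunger (a joint): how far the spring pin is pushed back towards the stop (m): 0 fully out, 0.012 when its nose is flush with the stop's face. About 4 N start it moving, rising to about 8.5 N when flush, after which the rigid stop takes the rest, so a push of 15 to 20 N along the rail sits on the stop; friction is extra if the handle is pressed down on the rail. It springs back when released
- hammer: loose hammer lying on the bench, not to be disturbed; about 260 mm long, origin under it on the bench
- blade: loose bare knife blade lying flat on the bench, 250 x 36 x 5 mm, not to be disturbed; origin on its underside
- oil: loose blue oil bottle 52 mm in diameter, 120 mm tall, standing on the bench, not to be disturbed; origin at the centre of its underside
- tin: loose round brass-coloured tin with a grey lid, 70 mm in diameter, 45 mm high, on the bench, not to be disturbed; origin at the centre of its underside
Not all that is in view belongs to the job. There is more than one size of the handle; the job needs the smallest.

How it is judged:
By the outcome, as a careful person would: the job done as asked, in the order asked, and still so for the second after the job is handed in, while the arm keeps its last pose, push and grip.
It also fails if it takes over 51 s, if anything falls off the work surface, if the arm or the gripper's body presses on something with over 40 N, if the wrist force passes 120 N, or if a joint passes its speed limit or range.

ROBOT

A 6-joint arm with a two-finger parallel gripper is mounted at the origin on the work surface. World frame = base frame: x ahead of the robot, y to its left, z up, the work surface at z = 0. Lengths are in mm, angles in rad, forces in N, time in s.
With the tool pointing down it reaches from about 400 to 825 mm from the base axis. Payload 7 kg.
Tool frame: the origin (TCP) lies at the very end of the fingers, on their centre line; the grasp point (between the pads) lies 19 mm behind it; z points along the fingers, y is the line along which they close (so a half turn about z gives the same grasp; the last joint's range is limited). The gripper opens to 88 mm and grips with 3 to 60 N. Pads are 19 mm wide; open, the fingers measure 130 mm over their backs; the gripper's body (78 mm by 193 mm) begins 47 mm behind the grasp point.
Start: joints at [1.632, 0.359, 0.012, 0, -1.224, -0.288], TCP at [151.792, 657.689, 226.561] pointing down, gripper open.
Joint ranges: [-3.07, 3.07], [-1.43, 2.12], [-1.02, 1.25], [-3.03, 1.67], [-3.05, -0], [-3.03, 3.03]. Speed limits (rad/s): [2.39, 2.39, 3.01, 3.14, 3.14, 3.14].

INTERFACE

Orientations are given as a unit quaternion [x, y, z, w].
In Python, from plant import bot gives the robot as it stands. Calls block until the motion is done:
- bot.move_ptp(position, orientation): joint-space move of the TCP to a pose.
- bot.line_to(position, velocity=150, ori=None): straight line of the TCP; ori=None keeps the orientation; velocity is the mean speed in mm/s.
- bot.move_joints(angles): joint-space move.
- bot.move_gripper(opening, force=None): finger opening in mm; force is the grip in N (None keeps the last); returns when the fingers have stopped.
- bot.pause(seconds).
- bot.solve_ik(position, orientation): joint angles nearest the present ones, or None.
- bot.read_state(): the state.
- bot.camera(name): name is "scene" or "top"; returns the picture (420x560x3 uint8, red, green, blue); there is no depth.
- bot.get_calibration(name): a dict with "fx", "fy", "cx", "cy" (pixels), "view" (4x4, takes a point from world to camera coordinates). Camera axes: x right, y up, looking along -z (the intrinsics and any distortion apply to the point x, -y, -z); pixel columns grow to the right and rows downward; lengths in mm; the calibration is good to about 2 mm. A picture is of the moment at which its call begins. get_calibration takes no time and is no camera call.
A pose or a line that the arm cannot do raises bot.Unreachable and nothing moves.
- bot.close_job(): hands the job in; it is judged then, once.
The state is a dict: "t": time; "joint_pos": joint angles; "qvel": joint speeds; "tau": joint torques, N m; "tcp_pos": TCP position; "eef_rot": TCP orientation; "contact_force": force on the tool from outside, world axes, zero at the start; "moment": the same for the moment, N m; "width": finger opening in mm; "finger_force": force on a finger pad.
Only numpy, scipy, OpenCV 4.12 (cv2) and the standard library are available. Lean on these libraries where they do the work, as an engineer would, in place of code of your own. Each camera call takes 0.05 s, during which the arm holds its last target. There are 200 camera calls.

## Working session

There is one attempt and no reset: what is moved stays moved. The work goes in short steps, each a Python script; the robot and the scene stay as the last script left them, time stands still between calls to the robot, and variables do not carry over. Pictures are saved under pics/ and viewed, at most 10 in all, crops included, and the job is handed in when it is done.

```bash
mkdir -p pics; ls; python3 - <<'E'
from plant import bot
import cv2
for n in("scene","top"):
    im=bot.camera(n); cv2.imwrite(f"pics/{n}0.png",cv2.cvtColor(im,cv2.COLOR_RGB2BGR))
    c=bot.get_calibration(n); print(n,{k:v for k,v in c.items()})
s=bot.read_state(); print(s)
E
```

```text
pics
scene {'fx': 393.1246817347962, 'fy': 393.1246817347962, 'cx': 277.0695019101904, 'cy': 216.4973137398377, 'view': array([[ 3.23475116e-01,  9.46234885e-01, -1.84179952e-03,
        -7.07733294e+01],
       [-7.45339887e-01,  2.55996348e-01,  6.15576415e-01,
         3.93901323e+02],
       [ 5.82951373e-01, -1.97750886e-01,  7.88075050e-01,
        -1.30591819e+03],
       [ 0.00000000e+00,  0.00000000e+00,  0.00000000e+00,
         1.00000000e+00]])}
top {'fx': 486.7931406604821, 'fy': 486.7931406604821, 'cx': 282.4317193395062, 'cy': 208.4467443400124, 'view': array([[ 2.28301164e-02, -9.99726622e-01, -5.04651310e-03,
        -1.04531649e+02],
       [ 9.85851376e-01,  2.16742228e-02,  1.66214600e-01,
        -5.82320820e+02],
       [-1.66059781e-01, -8.76981056e-03,  9.86076690e-01,
        -1.44220719e+03],
       [ 0.00000000e+00,  0.00000000e+00,  0.00000000e+00,
         1.00000000e+00]])}
{'t': 0.1, 'joint_pos': array([ 1.63209358e+00,  3.59268607e-01,  1.11456881e-02, -3.25193689e-04,
       -1.22409935e+00, -2.88085400e-01]), 'qvel': array([ 0.00070387, -0.00284688,  0.00140319,  0.00171858, -0.00021262,
       -0.00072181]), 'tau': array([-2.84487622e-03, -5.84163272e+01,  2.93754548e+01,  7.01553494e+00,
        1.01743574e-02, -4.61899992e-05]), 'tcp_pos': array([151.70538882, 657.27452271, 225.74146475]), 'eef_rot': array([ 9.93571248e-01, -1.13206196e-01, -2.66384627e-05,  7.28693109e-04]), 'contact_force': array([ 0.46926902, -0.11250126,  0.88684244]), 'moment': array([-0.03083535,  0.00189152, -0.00833357]), 'finger_force': 0.0, 'width': 87.30280095668931}
```

View pics/scene0.png

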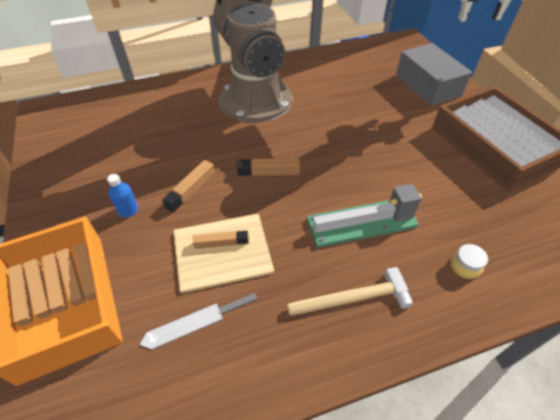

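View pics/top0.png

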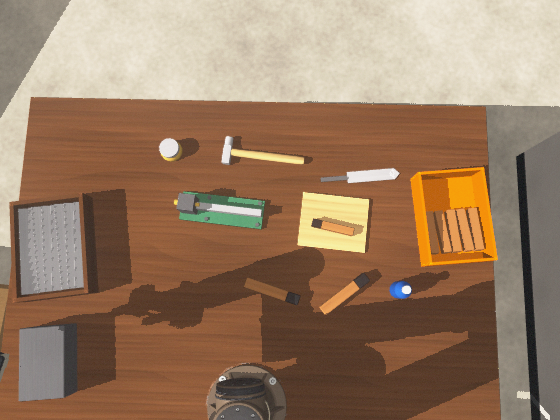

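The handle on the board is at top (335,227) / scene (222,239), with horn towards +y. The two other blanks lie on the bench, at top (343,293) and (272,291), and look longer. The jig is at top (222,210), with its stop at the left (187,203). Next I'll measure these and take the enlarged crop to confirm.

```bash
cat > h.py <<'E'
import numpy as np, cv2
from plant import bot
def ray(n,uv):
    c=bot.get_calibration(n);V=np.array(c["view"]);R,t=V[:3,:3],V[:3,3]
    d=np.array([(uv[0]-c["cx"])/c["fx"],-(uv[1]-c["cy"])/c["fy"],-1.])
    return -R.T@t,R.T@d
def onz(n,uv,z):
    o,d=ray(n,uv);return (o+d*(z-o[2])/d[2])
def proj(n,p):
    c=bot.get_calibration(n);V=np.array(c["view"]);q=V[:3,:3]@np.array(p,float)+V[:3,3]
    return np.array([c["cx"]+c["fx"]*q[0]/-q[2],c["cy"]+c["fy"]*-q[1]/-q[2]])
def tri(a,b):
    (o1,d1),(o2,d2)=ray("top",a),ray("scene",b)
    s=np.linalg.lstsq(np.stack([d1,-d2],1),o2-o1,rcond=None)[0]
    p,q=o1+s[0]*d1,o2+s[1]*d2
    return (p+q)/2,np.linalg.norm(p-q)
E
python3 - <<'E'
from h import *
np.set_printoptions(precision=1,suppress=True)
print("base",proj("top",[0,0,0]),proj("scene",[0,0,0]))
T=cv2.imread("pics/top0.png");S=cv2.imread("pics/scene0.png")
a=cv2.resize(T[175:325,165:405],None,fx=3.3,fy=3.3,interpolation=cv2.INTER_CUBIC)
cv2.imwrite("pics/topcrop.png",a[:,:800])
b=cv2.resize(S[145:295,160:430],None,fx=2.95,fy=2.95,interpolation=cv2.INTER_CUBIC)
cv2.imwrite("pics/scenecrop.png",b[:,:800])
# rough check of candidates lengths, saturation contours
for n,I,z in(("top",T,0),("scene",S,0)):
    hsv=cv2.cvtColor(I,cv2.COLOR_BGR2HSV)
    m=cv2.inRange(hsv,(40,80,40),(90,255,255))
    cs,_=cv2.findContours(m,0,1);c=max(cs,key=cv2.contourArea)
    r=cv2.minAreaRect(c);print(n,"green",r);print([onz(n,p,15) for p in cv2.boxPoints(r)])
    m=cv2.inRange(hsv,(18,60,150),(32,170,255))
    for c in cv2.findContours(m,0,1)[0]:
        if cv2.contourArea(c)>1200:
            r=cv2.minAreaRect(c);print(n,"board",r);print([onz(n,p,12) for p in cv2.boxPoints(r)])
E
```

```text
base [247.1 405. ] [255.8  97.9]
top green ((220.6418914794922, 218.36618041992188), (81.96302032470703, 11.467207908630371), 6.072457313537598)
[array([547.3, 230.1,  15. ]), array([583.5, 228.4,  15. ]), array([561.7, -28. ,  15. ]), array([525.7, -25.3,  15. ])]
top board ((333.3902587890625, 221.98780822753906), (67.47367858886719, 53.559295654296875), 6.34019136428833)
[array([ 477.2, -138.6,   12. ]), array([ 645.8, -154.2,   12. ]), array([ 626.5, -365.5,   12. ]), array([ 458.8, -346. ,   12. ])]
scene green ((365.0277099609375, 230.14697265625), (13.287956237792969, 102.45826721191406), 79.33021545410156)
[array([583.6, -32. ,  15. ]), array([611.3, 228. ,  15. ]), array([648.8, 212.3,  15. ]), array([620.5, -40.8,  15. ])]
scene board ((221.07135009765625, 252.15277099609375), (63.0960578918457, 95.13489532470703), 78.9964599609375)
[array([ 459.1, -361.9,   12. ]), array([ 479. , -129.8,   12. ]), array([ 657.4, -157.7,   12. ]), array([ 634.2, -364.1,   12. ])]
```

View pics/topcrop.png

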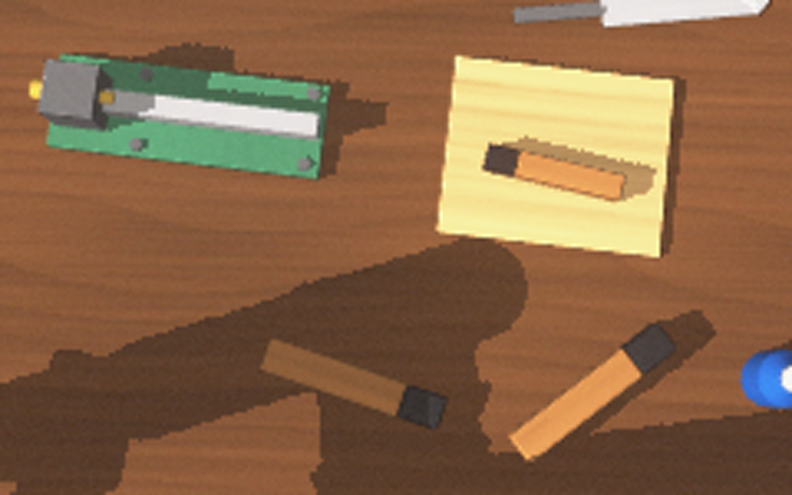

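View pics/scenecrop.png

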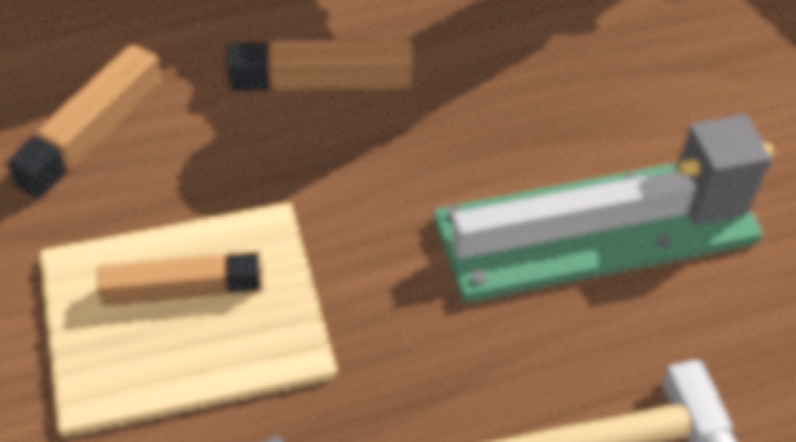

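```bash
python3 - <<'E'
from h import *
np.set_printoptions(precision=1,suppress=True)
for n in("top","scene"): print(n,"cam",ray(n,(0,0))[0])
T=cv2.imread("pics/top0.png");S=cv2.imread("pics/scene0.png")
def rect(n,m,z,lab):
    p=cv2.findNonZero(m);r=cv2.minAreaRect(p);q=np.array([onz(n,c,z)[:2] for c in cv2.boxPoints(r)])
    (c,s,a)=cv2.minAreaRect(q.astype(np.float32)); e=[q[1]-q[0],q[2]-q[1]];e=max(e,key=np.linalg.norm)
    print(n,lab,"pix",np.array(r[0]),"ctr",q.mean(0),"size",np.linalg.norm(q[1]-q[0]),np.linalg.norm(q[2]-q[1]),"ang",np.degrees(np.arctan2(e[1],e[0]))%180)
def win(m,x0,y0,x1,y1):
    o=np.zeros_like(m);o[y0:y1,x0:x1]=m[y0:y1,x0:x1];return o
def big(m):
    k,l,st,_=cv2.connectedComponentsWithStats(m);return (l==1+np.argmax(st[1:,4])).astype(np.uint8)
for n,I,wj,wh in(("top",T,(165,180,275,235),(305,212,360,242)),("scene",S,(300,190,425,250),(188,228,252,250))):
    h=cv2.cvtColor(I,cv2.COLOR_BGR2HSV)
    rect(n,win(cv2.inRange(h,(45,70,20),(90,255,255)),*wj),15,"jigbase")
    rect(n,big(win(cv2.inRange(h,(0,0,150),(180,50,255)),*wj)),50,"rail lit")
    blk=cv2.inRange(h,(0,0,0),(180,255,75)); wood=cv2.inRange(h,(5,110,90),(17,255,255))
    b=big(win(blk,*wh));w=big(win(wood,*wh))
    rect(n,b,40,"horn");rect(n,w,40,"wood");rect(n,b|w,40,"handle")
h=cv2.cvtColor(T,cv2.COLOR_BGR2HSV)
# other blanks for size (horn+wood extents by hand from the crop)
c=lambda u,v:(165+u/3.3,175+v/3.3)
for lab,a,b,z in(("board",(486,159),(621,187),40),("left",(266,355),(436,413),28),("right",(522,447),(660,338),28)):
    print(lab,"len",np.linalg.norm(onz("top",c(*a),z)-onz("top",c(*b),z)))
E
```

```text
top cam [ 337.  -104.5 1518.4]
scene cam [1077.8 -292.1  786.6]
top jigbase pix [221.5 209.8] ctr [582.   99.7] size 89.92473625523805 261.3074564264694 ang 84.30506281687579
top rail lit pix [233.9 210. ] ctr [576.3  57. ] size 25.23176715242085 165.43091946306544 ang 84.33154732079268Traceback (most recent call last):
  File "<stdin>", line 18, in <module>
  File "<stdin>", line 12, in big
    return _wrapfunc(a, 'argmax', axis=axis, out=out, **kwds)
    return bound(*args, **kwds)
ValueError: attempt to get argmax of an empty sequence
```

```bash
python3 - <<'E'
from h import *
T=cv2.imread("pics/top0.png");S=cv2.imread("pics/scene0.png")
for I,p in((T,[(317,223),(335,228),(345,222),(325,240)]),(S,[(242,238),(210,241),(210,236),(200,262)])):
    h=cv2.cvtColor(I,cv2.COLOR_BGR2HSV);print([(q,h[q[1],q[0]].tolist()) for q in p])
E
sed -n 1,3p h.py >/dev/null
```

```text
[((317, 223), [9, 76, 90]), ((335, 228), [15, 156, 234]), ((345, 222), [17, 125, 181]), ((325, 240), [25, 96, 247])]
[((242, 238), [105, 20, 50]), ((210, 241), [14, 133, 172]), ((210, 236), [15, 122, 223]), ((200, 262), [19, 82, 248])]
```

```bash
python3 - <<'E'
from h import *
np.set_printoptions(precision=1,suppress=True)
T=cv2.imread("pics/top0.png");S=cv2.imread("pics/scene0.png")
def rect(n,m,z,lab):
    p=cv2.findNonZero(m);r=cv2.minAreaRect(p);q=np.array([onz(n,c,z)[:2] for c in cv2.boxPoints(r)])
    e=max([q[1]-q[0],q[2]-q[1]],key=np.linalg.norm)
    print(n,lab,"pix",np.array(r[0]),"ctr",q.mean(0),"size",np.linalg.norm(q[1]-q[0]),np.linalg.norm(q[2]-q[1]),"ang",np.degrees(np.arctan2(e[1],e[0]))%180)
def win(m,x0,y0,x1,y1):
    o=np.zeros_like(m);o[y0:y1,x0:x1]=m[y0:y1,x0:x1];return o
def big(m):
    k,l,st,_=cv2.connectedComponentsWithStats(m);return (l==1+np.argmax(st[1:,4])).astype(np.uint8)
for n,I,wj,wh in(("top",T,(165,180,275,235),(308,215,358,238)),("scene",S,(300,190,425,250),(190,228,250,249))):
    h=cv2.cvtColor(I,cv2.COLOR_BGR2HSV)
    if n=="scene": rect(n,win(cv2.inRange(h,(45,70,20),(90,255,255)),*wj),15,"jigbase")
    b=big(win(cv2.inRange(h,(0,0,0),(180,255,105)),*wh))
    w=big(win(cv2.inRange(h,(5,115,200),(16,255,255)),*wh))
    for m,l in((b,"horn"),(w,"wood"),(b|w,"handle")): rect(n,m,40,l)
c=lambda u,v:(165+u/3.3,175+v/3.3)
for lab,a,b,z in(("board",(486,159),(621,187),40),("left",(266,355),(436,413),28),("right",(522,447),(660,338),28)):
    A,B=onz("top",c(*a),z),onz("top",c(*b),z);print(lab,A,B,"len",np.linalg.norm(A-B),np.degrees(np.arctan2(*(A-B)[1::-1])))
s=lambda u,v:(160+u/2.95,145+v/2.95)
A=onz("scene",s(258,264),40)
for p in((97,267),(258,255),(258,267)):print(onz("scene",s(*p),40))
E
```

```text
top horn pix [316.5 222.9] ctr [ 543.4 -196.8] size 24.05059917819785 26.71855339092711 ang 77.04644032948515
top wood pix [336.9 228.2] ctr [ 528.3 -259.3] size 25.527456770986714 97.58171801066491 ang 77.0464402479226
top handle pix [332.4 227.1] ctr [ 531.5 -245.2] size 25.549658986317446 126.52482536164113 ang 77.04641937220022
scene jigbase pix [362.  221.8] ctr [589.6  97. ] size 279.57035666866994 96.89076318161538 ang 85.11253208819397
scene horn pix [241.5 237. ] ctr [ 555.6 -202.1] size 25.774983706830888 33.92604954458188 ang 163.82280948809657
scene wood pix [214.5 236.5] ctr [ 533.9 -260.8] size 96.36154734630799 18.272062926019977 ang 78.13542386507692
scene handle pix [220.5 237. ] ctr [ 539.8 -248.2] size 124.21872629842404 33.92604954458188 ang 71.05041472938254
board [ 542.2 -183.8   40. ] [ 518.8 -309.    40. ] len 127.32404758917274 79.42263876957252
left [357.9  15.   28. ] [ 309.2 -141.9   28. ] len 164.26848491512456 72.74332299717518
right [ 280.6 -220.5   28. ] [ 381.6 -346.2   28. ] len 161.25327891443567 128.75803103576507
[ 515.  -307.9   40. ]
[ 545.  -184.7   40. ]
[ 556.2 -187.9   40. ]
```

Board blank: about 127 mm long, so it is the nominal 130 mm one. The bench blanks measure 164 and 161 mm. The crop confirms that the one on the board (crop 487–625, 145–200) is the smallest, with its horn towards the jig. Moving above it now.

```bash
cat >> h.py <<'E'
def down(deg): a=np.radians(deg)/2; return [float(np.cos(a)),float(np.sin(a)),0.,0.]
def st(l=""):
    s=bot.read_state();print(l,"t",round(s["t"],2),"tcp",np.round(s["tcp_pos"],1),"F",np.round(s["contact_force"],1),"M",np.round(s["moment"],2),"w",round(s["width"],1),"ff",round(s["finger_force"],1),"q",np.round(s["joint_pos"],2));return s
def snap(n,f,box=None,k=1):
    I=cv2.cvtColor(bot.camera(n),cv2.COLOR_RGB2BGR)
    if box: I=I[box[1]:box[3],box[0]:box[2]]
    cv2.imwrite(f"pics/{f}.png",cv2.resize(I,None,fx=k,fy=k,interpolation=cv2.INTER_CUBIC))
HC=np.array([531.,-246.]);HA=78.; JO=np.array([582.,99.7]);JA=84.3
E
python3 - <<'E'
from h import *
bot.move_ptp([*HC,110],down(HA-180)); st("above")
snap("scene","above",(150,120,350,270),4)
E
```

```text
above t 3.54 tcp [ 531.4 -245.5  110.1] F [-0.1  0.6 -0.4] M [0.12 0.   0.02] w 87.8 ff 0.0 q [-0.1   0.31 -0.34  0.   -0.91 -0.11]
```

View pics/above.png

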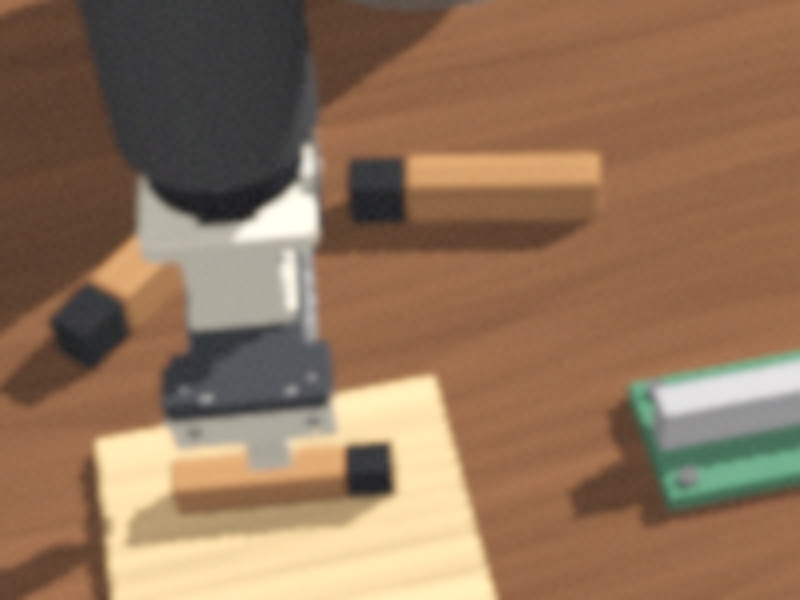

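The gripper is square over the handle: near finger at crop (268,455), over the middle of the wood at (175–390, 445–510). Descending and gripping.

```bash
python3 - <<'E'
from h import *
bot.line_to([*HC,17],100); s=st("down")
if abs(s["contact_force"][2])<8:
    bot.move_gripper(10,45); st("grip")
    bot.line_to([*HC,130],150); st("lift")
    snap("scene","lift",(150,120,350,270),4)
E
```

```text
down t 4.67 tcp [ 531.5 -246.1   17.6] F [-0.3  0.2 -1. ] M [ 0.11 -0.08  0.04] w 87.8 ff 0.0 q [-0.1   0.43 -0.43  0.   -0.71 -0.11]
grip t 5.7 tcp [ 531. -246.   17.] F [-0.1 -0.3  0. ] M [ 0.07 -0.16 -0.01] w 23.3 ff 45.0 q [-0.1   0.43 -0.43  0.   -0.71 -0.11]
lift t 6.6 tcp [ 530.3 -245.8  129.1] F [-0.3 -0.7 -0.4] M [ 0.15 -0.01 -0.04] w 24.0 ff 45.0 q [-0.1   0.29 -0.32 -0.   -0.96 -0.11]
```

View pics/lift.png

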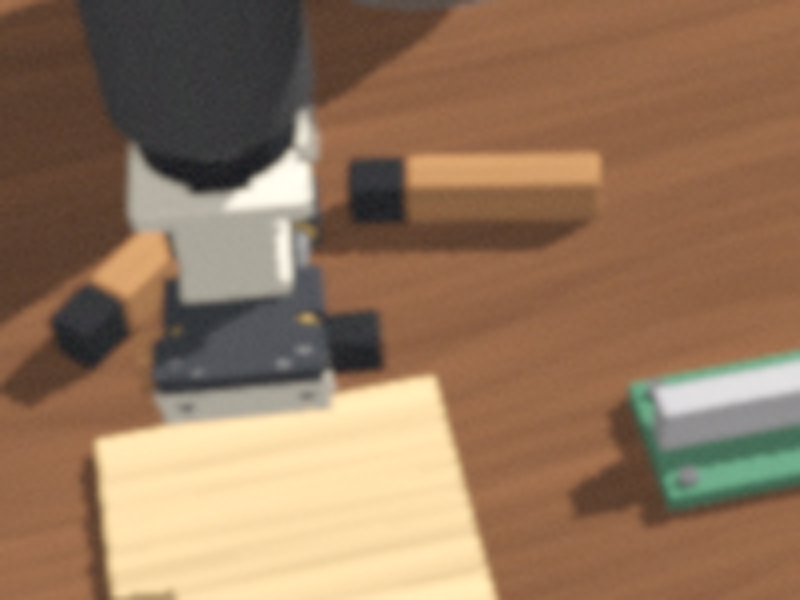

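Handle held at width 24, with the horn showing at crop (355,340). Moving over the rail, short of the pin.

```bash
cat >> h.py <<'E'
JD=np.array([np.cos(np.radians(JA)),np.sin(np.radians(JA))]);JN=np.array([-JD[1],JD[0]])
def jp(x,z,n=0.): return [*(JO+x*JD+n*JN),z]
E
python3 - <<'E'
from h import *
bot.move_ptp(jp(-25,120),down(JA-180)); st("over")
bot.line_to(jp(-25,62),100); st("near")
I=[cv2.cvtColor(bot.camera(n),cv2.COLOR_RGB2BGR) for n in("scene","top")]
a=cv2.resize(I[0][165:265,290:430],(560,400),interpolation=3);b=cv2.resize(I[1][170:240,170:280],(629,400),interpolation=3)
cv2.imwrite("pics/near_s.png",a);cv2.imwrite("pics/near_t.png",b)
E
```

```text
over t 7.88 tcp [579.4  73.9 119.8] F [ 0.1  0.  -0. ] M [ 0.06 -0.09  0.04] w 23.5 ff 45.0 q [ 0.46  0.3  -0.33  0.   -0.94 -0.56]
near t 8.62 tcp [579.9  74.6  62.4] F [ 0.9 -0.4 -0.2] M [ 0.09 -0.06 -0.01] w 24.0 ff 45.0 q [ 0.46  0.37 -0.39  0.   -0.81 -0.56]
```

View pics/near_s.png

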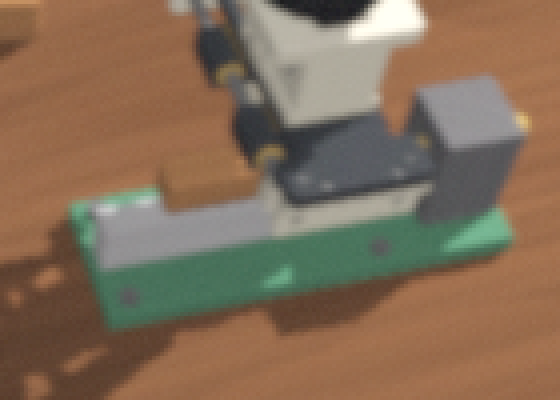

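View pics/near_t.png

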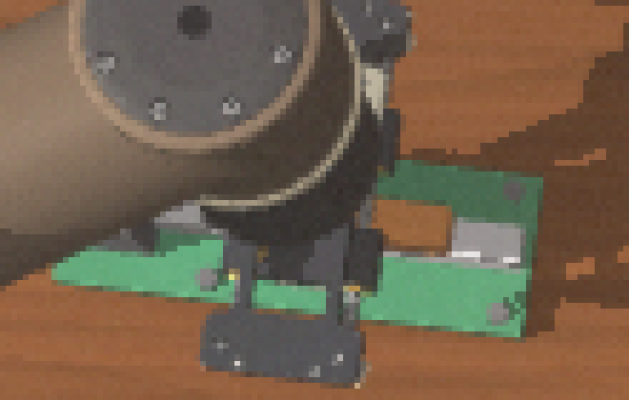

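Both views show the handle in the gripper just above the rail and roughly centred. Its tail end is at top crop (450,204)–(447,252) and the rail end at (526,222)–(521,262). I'll check the lateral offset numerically, then lay it down using force feedback.

```bash
python3 - <<'E'
from h import *
np.set_printoptions(precision=1,suppress=True)
t=lambda u,v:(170+u/5.716,170+v/5.716)
s=lambda u,v:(290+u/4,165+v/4)
def j(n,p,z):
    q=onz(n,p,z)[:2]-JO;return np.array([q@JD,q@JN])
print("handle tail",j("top",t(452,204),85.4),j("top",t(447,252),85.4))
print("rail end",j("top",t(526,222),50),j("top",t(521,262),50))
print("scene handle lower tail edge near",j("scene",s(172,210),57.4), "rail near top corner",j("scene",s(100,231),50),"rail far corner",j("scene",s(90,212),50),"handle top tail far",j("scene",s(160,165),85.4), j("scene",s(168,186),85.4))
z=62
while z>53:
    z-=1.; bot.line_to(jp(-25,z),25); F=bot.read_state()["contact_force"]
    if F[2]>3: break
st(f"laid z={z}")
E
```

```text
handle tail [-90.9 -11.5] [-91.7  13.9]
rail end [-128.2  -12.5] [-128.3    9.3]
scene handle lower tail edge near [-85.  -10.4] rail near top corner [-128.4  -10.3] rail far corner [-130.1    4.6] handle top tail far [-91.3   2.5] [-91.6 -13.3]
laid z=54.0 t 10.72 tcp [579.6  74.9  55. ] F [-3.5  1.2  8.6] M [0.2 1.3 0. ] w 23.7 ff 45.0 q [ 0.5  0.4 -0.4  0.  -0.8 -0.6]
```

```bash
python3 - <<'E'
from h import *
n=-1.5
bot.line_to(jp(-25,58),40); bot.line_to(jp(-25,58,n),30); s=st("lifted");b=s["contact_force"]
z=56.
bot.line_to(jp(-25,z,n),25)
while z>53:
    z-=.4; bot.line_to(jp(-25,z,n),20); F=bot.read_state()["contact_force"]-b
    if F[2]>2.5: break
st(f"laid z={z}"); bot.pause(.3); st()
x=-25
while x<0:
    x+=2; bot.line_to(jp(x,z,n),25); s=bot.read_state();F=s["contact_force"]-b; a=F[:2]@JD
    print(x,np.round((s["tcp_pos"][:2]-JO)@JD,1),"along",round(a,1),"lat",round(F[:2]@JN,1),"z",round(F[2],1))
    if a<-5 or F[2]>12: break
E
```

```text
lifted t 11.22 tcp [581.   74.6  57.8] F [ 0.6 -0.2 -0.4] M [ 0.09 -0.08 -0.05] w 23.9 ff 45.0 q [ 0.46  0.38 -0.39 -0.   -0.8  -0.56]
laid z=54.400000000000006 t 12.47 tcp [581.1  74.7  55. ] F [-2.2  1.4  4.8] M [0.16 0.83 0.02] w 23.6 ff 45.0 q [ 0.46  0.38 -0.4   0.   -0.79 -0.56]
 t 12.77 tcp [581.1  74.7  55. ] F [-2.1  0.5  6.3] M [ 0.15  0.81 -0.  ] w 23.7 ff 45.0 q [ 0.46  0.38 -0.4   0.   -0.79 -0.56]
-23 -23.2 along -1.8 lat 1.7 z 7.3
-21 -21.3 along -2.0 lat 2.0 z 5.5
-19 -19.3 along -3.1 lat 0.7 z 6.4
-17 -17.3 along -2.3 lat 1.5 z 4.9
-15 -15.3 along -2.5 lat 1.7 z 7.0
-13 -13.3 along -3.1 lat 1.4 z 5.2
-11 -11.3 along -2.7 lat 0.8 z 6.4
-9 -9.3 along -2.9 lat 0.8 z 6.4
-7 -7.3 along -2.3 lat 0.9 z 4.9
-5 -5.3 along -3.3 lat 1.2 z 6.3
-3 -3.3 along -2.8 lat 1.7 z 5.4
-1 -1.8 along -3.7 lat 1.1 z 6.4
1 -0.2 along -6.6 lat 1.2 z 6.9
```

```bash
python3 - <<'E'
from h import *
n=-1.5;z=54.4;b=np.array([.6,-.2,-.4]);x=1.
while x<25:
    x+=1.0 if x<8 else .5; bot.line_to(jp(x,z,n),15 if x<8 else 8); s=bot.read_state()
    F=s["contact_force"]-b; a=F[:2]@JD
    print(x,np.round((s["tcp_pos"][:2]-JO)@JD,1),"along",round(a,1),"lat",round(F[:2]@JN,1),"z",round(F[2],1))
    if a<-17.5 or F[2]>15: break
bot.pause(.3);st(f"x={x}")
snap("scene","end",(290,165,430,265),5)
E
```

```text
2.0 0.4 along -9.2 lat -0.2 z 6.7
3.0 1.3 along -8.4 lat 0.4 z 6.9
4.0 2.1 along -9.2 lat -0.2 z 5.9
5.0 3.0 along -10.1 lat -1.0 z 7.8
6.0 3.9 along -11.3 lat -0.4 z 7.6
7.0 4.8 along -9.5 lat -0.6 z 7.4
8.0 5.7 along -10.8 lat -0.2 z 7.3
8.5 6.1 along -11.7 lat -1.2 z 6.6
9.0 6.6 along -11.7 lat 0.0 z 7.5
9.5 7.0 along -11.3 lat -1.3 z 8.0
10.0 7.5 along -12.1 lat -0.6 z 8.0
10.5 8.0 along -11.6 lat -1.4 z 7.8
11.0 8.4 along -12.9 lat -1.2 z 7.8
11.5 8.8 along -12.8 lat -0.9 z 7.0
12.0 9.3 along -12.5 lat -1.5 z 7.2
12.5 9.3 along -14.0 lat -2.4 z 7.6
13.0 9.3 along -16.7 lat -2.6 z 8.1
13.5 9.4 along -19.4 lat -4.0 z 8.8
x=13.5 t 20.84 tcp [584.4 108.9  55. ] F [  1.1 -19.2   7.8] M [-6.74 -0.87 -0.06] w 23.6 ff 45.0 q [ 0.51  0.39 -0.38  0.   -0.81 -0.62]
```

View pics/end.png

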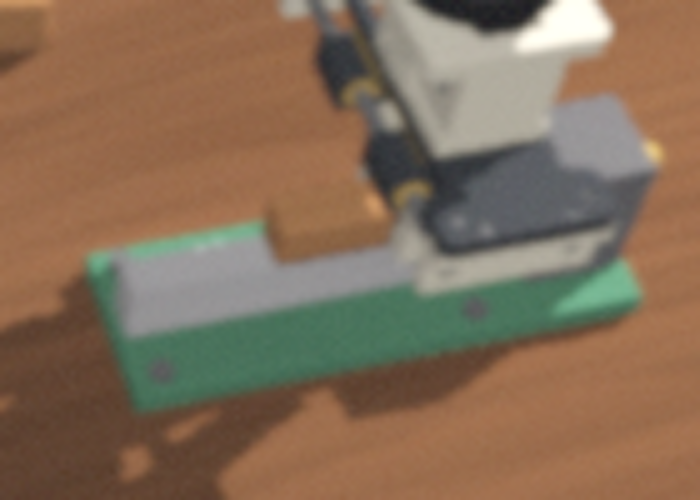

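The handle's tail lies flat on the rail (crop 270–390, 190–260). Travel stopped dead at the stop after about 12 mm of pin stroke. The push reads 19 N, of which about 16 N is net of rail friction, and it is holding steady. Handing in.

```bash
python3 - <<'E'
from h import *
st("final"); print(bot.close_job())
E
```

```text
final t 20.89 tcp [584.4 108.9  54.9] F [  2.5 -19.4   7.8] M [-6.72 -0.85 -0.09] w 23.9 ff 45.0 q [ 0.51  0.39 -0.38  0.   -0.81 -0.62]
the job is handed in; nothing more can be done
None
```

The smallest handle, the one on the board, now lies flat on the rail with its horn end held against the stop at about 19 N; the job was handed in at 20.9 s, and the verdict was not shown.

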